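# Find the loaded sample can and weigh it in the flip-top balance case

### The arm

A 7-joint arm with a two-finger parallel gripper is mounted at the origin on the work surface. World frame = base frame: x ahead of the robot, y to its left, z up, the work surface at z = 0. Lengths are in mm, angles in rad, forces in N, time in s.
With the tool pointing down it reaches from about 425 to 950 mm from the base axis. Payload 16.7 kg.
Tool frame: the origin (TCP) lies at the very end of the fingers, on their centre line; the grasp point (between the pads) lies 19 mm behind it; z points along the fingers, y is the line along which they close (so a half turn about z gives the same grasp; the last joint's range is limited). The gripper opens to 94 mm and grips with 3 to 60 N. Pads are 16 mm wide; open, the fingers measure 119 mm over their backs; the gripper's body (75 mm by 177 mm) begins 78 mm behind the grasp point.
Start: joints at [1.145, 0.426, 0.074, 1.606, -0.034, 1.111, -0.067], TCP at [184.433, -649.276, 205.467] pointing down, gripper open.
Joint ranges: [-2.85, 2.85], [-0.5, 2.14], [-1.23, 1.37], [0.21, 2.46], [-1.02, 4.16], [0.16, 2.05], [-2.73, 2.73]. Speed limits (rad/s): [1.89, 1.89, 2.39, 2.39, 3.01, 3.01, 3.01].

### API

Orientations are given as a unit quaternion [x, y, z, w].
In Python, from rig import * gives the robot as it stands.
- The arm moves only by the tool arm_command, never from a script. Its argument "steps" is a list that holds one entry, the list of rows, each a list of 5 numbers: the shift along the tool's x, y, z in mm, then the turn about the tool's z in degrees, then the finger opening in mm, from 0 to 94. In form: [[[dx, dy, dz, spin, jaw], ...]]. A call has 1 to 12 rows; each row is the pose to reach, as a shift and turn from the pose commanded when the call began, along the tool's axes at that moment; what a row does not reach only later rows make up. A row lasts 1/10 s, in which the tool goes at most 50 mm and 8.59 degrees, less where a joint would pass 70% of its speed; a pose out of reach is approached as far as the arm can. A call with a gripper value outside its range is refused whole. The fingers move at their own pace and stop on an object; "grip_force" is the grip in N (left out, the last holds). Time passes only in rows, so rows that repeat a pose let the fingers close. It gives the time, the measured TCP pose, the force, the opening and the grip force at its end, in the units of the state.
- read_state(): the state, without advancing time (a new reading comes with each control period).
- capture(name): name is "scene" or "top" or "wrist"; returns the picture (400x640x3 uint8, red, green, blue); there is no depth.
- get_calibration(name): a dict with "intrinsics" (3x3 intrinsics, pixels), "D" ([k1, k2, p1, p2, k3] as OpenCV has them; the pictures are not rectified), "world_to_cam" (4x4, takes a point from world to camera coordinates). Camera axes: x right, y down, z forward; pixel columns grow to the right and rows downward; lengths in mm; the calibration is good to about 2 mm. A picture is of the moment at which its call begins: read the wrist's pose just before it. get_calibration takes no time and is no camera call; for the wrist camera it gives the pose at the moment of the call.
- job_done(): hands the job in; it is judged then, once.
The state is a dict: "t": time; "qpos": joint angles; "qvel": joint speeds; "joint_efforts": joint torques, N m; "tcp_pos": TCP position; "ee_rot": TCP orientation; "force": force on the tool from outside, world axes, zero at the start; "ft_torque": the same for the moment, N m; "opening": finger opening in mm; "gripper_force": force on a finger pad.
Only numpy, scipy, OpenCV 4.12 (cv2) and the standard library are available. Lean on these libraries where they do the work, as an engineer would, in place of code of your own. Each camera call takes 0.05 s, during which the arm holds its last target. There are 200 camera calls.

### The job

Raise the lid of the wooden weighing case by its bar handle and press the brass elbow of its folding stay over until it locks, so that the lid stays up unaided. Then heft the three look-alike aluminium cans to find the one that is much heavier than the other two, and leave that one standing upright in the middle of the balance pan inside the case. Keep every can upright, leave the two light cans standing on the bench, and do not push the other things on the bench out of place.

Things in the scene. Friction and masses are not known exactly. Their poses are not given: they have to be found in the camera images.
- case: Open-topped wooden weighing case, 170 (its x) x 220 (its y) x 80 mm tall, walls 8 mm, fixed to the bench. Origin: centre of its underside; z up, x from its front (handle side, towards the robot) to its hinge side; it may stand turned up to 0.25 rad. The lid is hinged on the rear (+x) rim; the folding stay is outside its right-hand (-y) wall; the pan is inside.
- lid (a joint): Angle of the lid: 0 shut and level, about 1.37 with the stay locked (nearly upright). Soft-close hinge: a damper (1.8 N m s/rad) resists fast moves and, unless the stay is locked, the lid (0.35 kg) slowly sinks shut when let go, in about 12 s. Raise it to about 1.2 to 1.32; the straightened stay stops it at 1.38.
- lid_hinge (a point): A point on the lid's hinge axis, at its middle; the axis runs along the case's y, on the rear rim, 80 mm above the bench, 85 mm behind the case's centre.
- lid_handle (a point): Middle of the lid's bar handle: a steel bar 12 mm thick and 110 mm long, parallel to the hinge, 45 mm out from the lid's front edge (clear gap there), 215 mm from the hinge axis and 6 mm above the hinge plane. It can be pinched from above and turns between the fingers as the lid rises. The lid is 170 x 220 x 12 mm.
- stay (a joint): Angle by which the elbow of the two-bar folding stay has opened: 0 folded (lid shut), 2.43 when the two bars are in line (dead centre), 2.59 at its stop, just past dead centre: there it is locked and cannot fold under the lid's weight.
- stay_knob (a point): Mid-length of the brass knob (16 mm thick, 42 mm long, along the case's y) on the stay's elbow, 145 mm to the -y side of the case's mid-plane. With the lid raised it stands at about rim height or above and bulges to the front; push it rearwards (case +x) 10 to 50 mm slowly (up to some 15 N) until it meets its stop: the stay is locked. The push also lifts the lid the last bit.
- pan (a joint): How far the sprung pan has sunk, m: 0 empty, about 0.004 under a light can, 0.008 to 0.013 under the heavy one, 0.016 at its end. About 500 N/m.
- pan_top (a point): Centre of the top face of the round steel balance pan, 84 mm across, inside the case, 22 mm to the front of its centre; when empty it is 40 mm above the bench, i.e. 40 mm below the case's rim. It sinks with load.
- can_a: One of three look-alike closed aluminium cans with pressed-on lids, 48 mm across and 80 mm tall, standing upright on the bench. Origin: centre of the underside; z up. One of the three (any of them) holds a steel core and weighs 0.46 to 0.62 kg; the other two hold wood and weigh 0.16 to 0.20 kg. Nothing outside shows which; lifted, the difference is about 2.6 N or more.
- can_b: One of three look-alike closed aluminium cans with pressed-on lids, 48 mm across and 80 mm tall, standing upright on the bench. Origin: centre of the underside; z up. One of the three (any of them) holds a steel core and weighs 0.46 to 0.62 kg; the other two hold wood and weigh 0.16 to 0.20 kg. Nothing outside shows which; lifted, the difference is about 2.6 N or more.
- can_c: One of three look-alike closed aluminium cans with pressed-on lids, 48 mm across and 80 mm tall, standing upright on the bench. Origin: centre of the underside; z up. One of the three (any of them) holds a steel core and weighs 0.46 to 0.62 kg; the other two hold wood and weigh 0.16 to 0.20 kg. Nothing outside shows which; lifted, the difference is about 2.6 N or more.
- glass_slab: Bystander: a clear green-tinted glass slab 90 x 45 x 18 mm lying flat. Origin at its underside. Leave it where it is.
- weight: Bystander: a small knobbed brass weight, 32 mm wide and 30 mm tall, standing. Origin at its underside. Leave it where it is.
- pliers: Bystander: pliers lying flat, about 140 mm long and 14 mm tall. Origin at its underside. Leave it where it is.
- notebook: Bystander: a closed blue notebook 150 x 200 x 12 mm lying flat. Origin at its underside. Leave it where it is.
Things that resemble listed ones, but are neither listed nor needed, are in the scene too. Leave any black look-alike of the can_a alone.

How it is judged (in metres and radians):
On the way, in this order (a step that is already met when the one before it is completed fails the run):
1. the lid is raised well up (value of joint lid above 1 rad), for 0.1 s.
2. the stay is locked past dead centre and the lid stands up with the robot off it (value of joint lid above 1.3 rad and value of joint stay above 2.478 rad and contact force between each of the arm, the fingers and anything else below 0.2 N), for 0.2 s.
3. a can is lifted off the bench in the fingers (((height (world z) of can_a above 0.02 m and contact force between the fingers and can_a above 0.5 N) or (height (world z) of can_b above 0.02 m and contact force between the fingers and can_b above 0.5 N) or (height (world z) of can_c above 0.02 m and contact force between the fingers and can_c above 0.5 N))), for 0.1 s.
At the end, for the whole second after the job is handed in: The lid is up (beyond 1.3 rad) on its locked stay (past dead centre), the heavy can stands upright (within 0.15 rad) at rest on the pan, within 20 mm of its middle, so that the pan has sunk more than 6.5 mm, and the two light cans stand upright on the bench (value of joint lid above 1.3 rad and value of joint stay above 2.478 rad and value of joint pan between 0.0065 and 0.0155 m and ((horizontal distance between can_a and pan_top below 0.02 m and z of can_a in the frame of pan_top between -0.005 and 0.005 m and angle between each of can_a, can_b, can_c's own z axis and vertical below 0.15 rad and linear speed of can_a below 0.02 m/s and height (world z) of each of can_b, can_c below 0.008 m) or (horizontal distance between can_b and pan_top below 0.02 m and z of can_b in the frame of pan_top between -0.005 and 0.005 m and angle between each of can_b, can_a, can_c's own z axis and vertical below 0.15 rad and linear speed of can_b below 0.02 m/s and height (world z) of each of can_a, can_c below 0.008 m) or (horizontal distance between can_c and pan_top below 0.02 m and z of can_c in the frame of pan_top between -0.005 and 0.005 m and angle between each of can_c, can_a, can_b's own z axis and vertical below 0.15 rad and linear speed of can_c below 0.02 m/s and height (world z) of each of can_a, can_b below 0.008 m))); the robot touches nothing.
It fails at once if a can is tipped over (more than 0.6 rad) (angle between any of can_a, can_b, can_c's own z axis and vertical above 0.6 rad).
It fails at once if a bystander is moved more than 40 mm (distance of any of glass_slab, weight, pliers, notebook from where it was at the start of the episode above 0.04 m).
It also fails if it takes over 72 s, if anything falls off the work surface, if the arm or the gripper's body presses on something with over 40 N, if the wrist force passes 120 N, or if a joint passes its speed limit or range.

## Working session

There is one attempt and no reset: what is moved stays moved. The work goes in short steps, Python scripts to look and compute and a tool call to move; the robot and the scene stay as the last step left them, time stands still between calls to the robot, and variables do not carry over. Pictures are saved under pics/ and viewed, at most 10 in all, crops included, and the job is handed in when it is done.

Besides the shell and the picture viewer there is one more tool, called after "Emit:" by a JSON object that holds its "api" and its "payload", one argument or row to a line. arm_command: Moves the arm, as the interface text tells. Its arguments: {"type":"object","properties":{"steps":{"type":"array","items":{"type":"array","items":{"type":"array","items":{"type":"number"}}}},"grip_force":{"type":"number"}},"required":["steps"]}

```bash
mkdir -p pics; cat > h.py <<'E'
from rig import *
import numpy as np, cv2
from scipy.spatial.transform import Rotation as R
def ray(cal,uv):
    K=np.array(cal["intrinsics"],float);D=np.array(cal["D"],float);T=np.array(cal["world_to_cam"],float)
    p=cv2.undistortPoints(np.array([[uv]],float),K,D)[0,0]
    Rm=T[:3,:3];c=-Rm.T@T[:3,3];d=Rm.T@np.array([p[0],p[1],1.]);return c,d/np.linalg.norm(d)
def onz(cal,uv,z):
    c,d=ray(cal,uv);return c+d*(z-c[2])/d[2]
def two(c1,u1,c2,u2):
    a,d=ray(c1,u1);b,e=ray(c2,u2)
    s=np.linalg.lstsq(np.c_[d,-e],b-a,rcond=None)[0];p=a+s[0]*d;q=b+s[1]*e;return (p+q)/2,np.linalg.norm(p-q)
def proj(cal,p):
    T=np.array(cal["world_to_cam"],float)
    return cv2.projectPoints(np.array([p],float),cv2.Rodrigues(T[:3,:3])[0],T[:3,3],np.array(cal["intrinsics"],float),np.array(cal["D"],float))[0][0,0]
def totool(p):
    s=read_state();return R.from_quat(s["ee_rot"]).inv().apply(np.array(p)-s["tcp_pos"])
E
python3 - <<'E'
from h import *
for n in ["scene","top"]:
    im=capture(n);cv2.imwrite(f"pics/{n}0.png",im[...,::-1])
    c=get_calibration(n);print(n,np.round(ray(c,(320,200)),2))
s=read_state();print(s)
print(R.from_quat(s["ee_rot"]).as_matrix().round(3))
E
```

```text
scene [[ 8.8221e+02 -6.3646e+02  7.4408e+02]
 [-3.7000e-01  5.7000e-01 -7.3000e-01]]
top [[ 4.30730e+02 -1.15670e+02  1.33478e+03]
 [ 8.00000e-02 -0.00000e+00 -1.00000e+00]]
{'t': 0.1, 'qpos': array([ 1.14453889,  0.4266664 ,  0.07383618,  1.60651414, -0.0340955 ,
        1.11079841, -0.067111  ]), 'qvel': array([ 0.00072538, -0.00144164,  0.00062429, -0.00116445, -0.00030401,
       -0.00141441,  0.0017199 ]), 'joint_efforts': array([ 7.20236858e-03, -9.37470889e+01,  3.67646523e+00, -4.55039620e+01,
       -4.86819714e-02,  1.68999180e-02,  1.00466884e-04]), 'tcp_pos': array([ 184.31491387, -648.95137482,  204.85991051]), 'ee_rot': array([ 9.90442461e-01,  1.37925391e-01, -1.15087007e-04, -5.51949235e-04]), 'force': array([ 0.04279325,  0.39259544, -0.24452801]), 'ft_torque': array([-0.03031465,  0.00135493, -0.02865463]), 'gripper_force': 0.0, 'opening': 93.89142976830718}
[[ 0.962  0.273 -0.   ]
 [ 0.273 -0.962  0.001]
 [-0.    -0.001 -1.   ]]
```

View pics/top0.png

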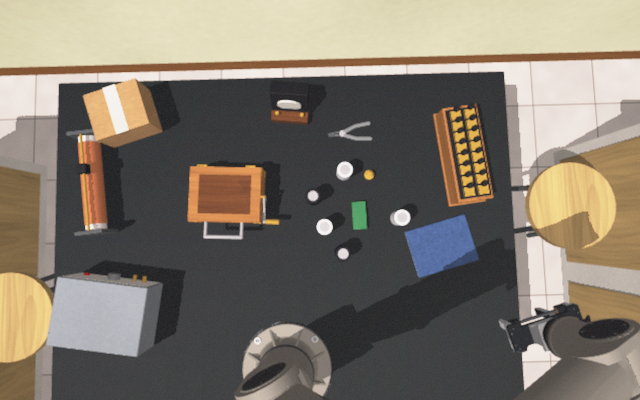

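View pics/scene0.png

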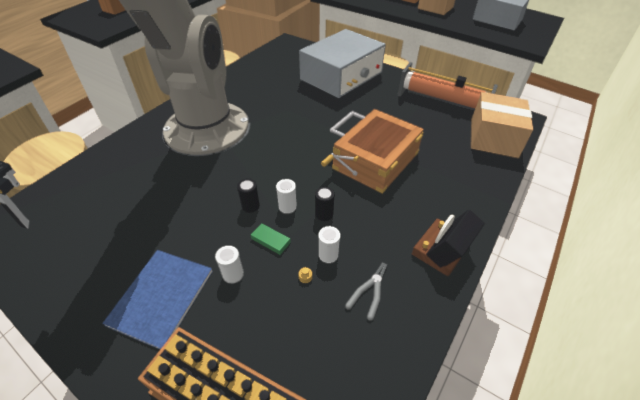

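The top view shows the case at (227,195), its bar handle at (223,237) and its brass knob at (271,221). There are five cans. The white/aluminium ones at (345,170), (324,227) and (401,217) fit the description. The ones at (313,196) and (343,253) are black look-alikes, as the scene view confirms. Next I'll measure and make one enlarged crop.

```bash
python3 - <<'E'
from h import *
im=cv2.imread("pics/top0.png");c=get_calibration("top")
hsv=cv2.cvtColor(im,cv2.COLOR_BGR2HSV)
m=((hsv[...,1]<40)&(hsv[...,2]>190)).astype(np.uint8);m[:140]=0;m[280:]=0;m[:,:280]=0;m[:,440:]=0
n,l,st,ce=cv2.connectedComponentsWithStats(m)
for i in range(1,n):
    if st[i,4]>40: print("white",st[i],ce[i].round(1),onz(c,ce[i],80).round(0))
m=((hsv[...,0]>5)&(hsv[...,0]<22)&(hsv[...,1]>90)&(hsv[...,2]>60)).astype(np.uint8);m[:150]=0;m[250:]=0;m[:,:170]=0;m[:,266:]=0
n,l,st,ce=cv2.connectedComponentsWithStats(m);i=1+np.argmax(st[1:,4]);print("case",st[i])
r=cv2.minAreaRect(np.argwhere(l==i)[:,::-1].astype(np.float32));b=cv2.boxPoints(r);print(r)
for p in b: print(p.round(1),onz(c,p,88).round(0))
g=((hsv[...,1]<60)&(hsv[...,2]>130)).astype(np.uint8);g[:222]=0;g[245:]=0;g[:,:195]=0;g[:,255:]=0
q=np.argwhere(g)[:,::-1];print("handle",q.min(0),q.max(0))
low=q[q[:,1]>=234];print(np.median(low,0))
for x in (207,212,217,222,227,232,237,241): 
    k=q[(q[:,0]==x)&(q[:,1]>229)]; print(x,k[:,1].mean(),onz(c,(x,k[:,1].mean()),86).round(0))
k=((hsv[...,0]>18)&(hsv[...,0]<30)&(hsv[...,1]>120)&(hsv[...,2]>150)).astype(np.uint8);k[:215]=0;k[228:]=0;k[:,:260]=0;k[:,285:]=0
q=np.argwhere(k)[:,::-1];print("knob",q.min(0),q.max(0),q.mean(0),onz(c,q.mean(0),40).round())
crop=cv2.resize(im[140:270,180:440],None,fx=3,fy=3,interpolation=cv2.INTER_CUBIC);cv2.imwrite("pics/crop0.png",crop)
E
```

```text
white [337 162  16  17 210] [344.2 169.5] [ 619. -195.   80.]
white [308 191  10  10  73] [312.4 195.4] [542. -95.  80.]
white [392 209  18  17 213] [401.2 217.2] [ 467. -365.   80.]
white [317 219  16  16 202] [324.1 226.5] [ 445. -128.   80.]
white [338 249  10  10  79] [342.7 253.4] [ 362. -182.   80.]
case [ 187  164   79   61 4313]
((226.3118133544922, 193.55409240722656), (77.54754638671875, 58.79470443725586), 1.709814190864563)
[186.7 221.8] [471. 291.  88.]
[188.4 163. ] [652. 285.  88.]
[265.9 165.3] [638.  46.  88.]
[264.2 224.1] [457.  54.  88.]
handle [203 222] [242 238]
[222.5 236. ]
207 236.5 [424. 230.  86.]
212 236.5 [424. 214.  86.]
217 236.5 [424. 199.  86.]
222 236.5 [423. 184.  86.]
227 236.5 [423. 169.  86.]
232 236.5 [422. 153.  86.]
237 236.5 [422. 138.  86.]
241 234.0 [429. 126.  86.]
knob [260 220] [278 224] [271.70175439 221.66666667] [465.  37.  40.]
```

View pics/crop0.png

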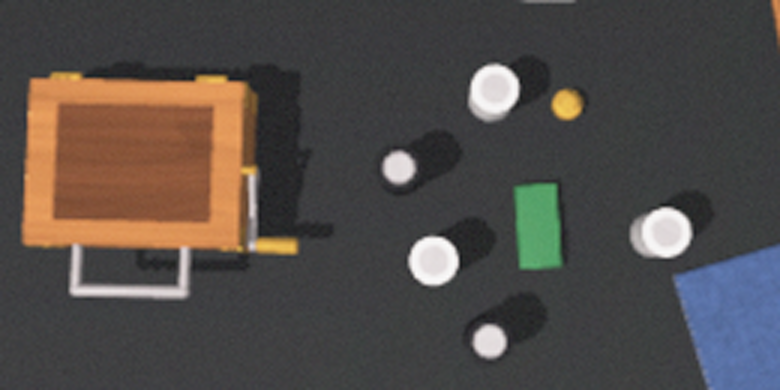

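The crop confirms it: the three wide white-bodied cans are the real ones, at crop (493,92), (433,260) and (665,232). The two with small white tops are black. I'll head towards the handle by an outer waypoint.

Emit:
{"api": "arm_command", "payload": {
  "steps": [
    [[484,-329,0,-72,94],[484,-329,0,-72,94],[484,-329,0,-72,94],[484,-329,0,-72,94],[484,-329,0,-72,94],[484,-329,0,-72,94],[484,-329,0,-72,94],[484,-329,0,-72,40],[484,-329,0,-72,40],[484,-329,0,-72,40],[484,-329,0,-72,40],[484,-329,0,-72,40]]
  ]
}}

```text
t: 1.3
tcp_pos: [561.8, -197.3, 205.4]
ee_rot: [0.719, 0.695, 0.0, -0.0]
force: [-0.0, -1.3, -0.8]
opening: 57.3
gripper_force: 0.0
```

```bash
python3 - <<'E'
from h import *
s=read_state();print(s["t"],s["tcp_pos"],s["qpos"].round(2),R.from_quat(s["ee_rot"]).as_matrix().round(3))
print(totool([423,179,205]))
E
```

```text
1.3 [ 561.75328131 -197.29739962  205.38629041] [ 0.55  0.32 -0.4   1.77  0.14  1.08  0.07] [[ 0.035  0.999  0.   ]
 [ 0.999 -0.035  0.001]
 [ 0.001  0.    -1.   ]]
[ 371.183814   -151.90288055    0.66809928]
```

Emit:
{"api": "arm_command", "payload": {
  "steps": [
    [[371,-152,0,0,40],[371,-152,0,0,40],[371,-152,0,0,40],[371,-152,0,0,40],[371,-152,0,0,40],[371,-152,0,0,40],[371,-152,0,0,40],[371,-152,0,0,40],[371,-152,0,0,40],[371,-152,0,0,40]]
  ]
}}

```text
t: 2.3
tcp_pos: [421.6, 176.7, 205.5]
ee_rot: [0.719, 0.695, -0.0, 0.0]
force: [0.5, -0.9, -0.1]
opening: 40.0
gripper_force: 0.0
```

```bash
python3 - <<'E'
from h import *
s=read_state();c=get_calibration("wrist");im=capture("wrist");cv2.imwrite("pics/w1.png",im[...,::-1])
print(s["t"],s["tcp_pos"],s["qpos"].round(2));print(ray(c,(320,200)),proj(c,[423,179,86]),proj(c,[424,230,86]),proj(c,[422,130,86]))
E
```

```text
2.3 [421.60894097 176.65901553 205.4554439 ] [ 0.11  0.12 -0.69  2.04  0.09  1.01 -0.65]
(array([423.4763695 , 252.17337533, 383.66316536]), array([ 0.0039896 , -0.24878219, -0.96855124])) [318.19237896 196.86657735] [317.52214755 144.96296716] [318.74429974 242.69321188]
```

View pics/w1.png

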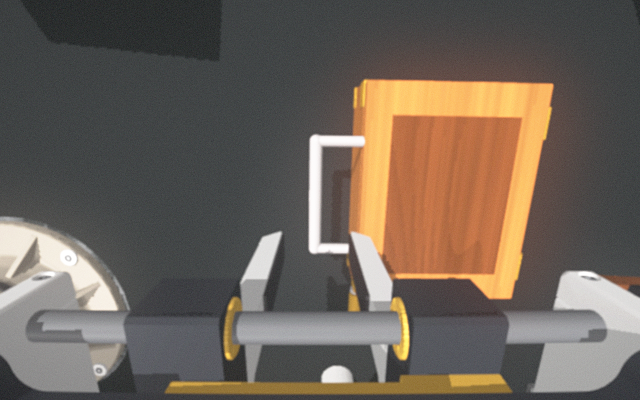

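The wrist view shows the bar at u≈316, v 137–249, within about 5 mm of my estimate, and the jaws straddle it. Descending and gripping.

Emit:
{"api": "arm_command", "payload": {
  "steps": [
    [[5,0,40,0,36],[5,0,80,0,36],[5,0,115,0,36],[5,0,134,0,36],[5,0,134,0,36],[5,0,134,0,4],[5,0,134,0,4],[5,0,134,0,4],[5,0,134,0,4],[5,0,134,0,4],[5,0,134,0,4]]
  ],
  "grip_force": 25
}}

```text
t: 3.45
tcp_pos: [421.0, 180.8, 72.3]
ee_rot: [0.72, 0.694, -0.001, -0.0]
force: [-14.6, 0.3, 16.9]
opening: 11.2
gripper_force: 25.0
```

```bash
python3 - <<'E'
from h import *
s=read_state();print(s["tcp_pos"],s["opening"],s["force"])
for th in np.arange(0,1.33,.06): 
    p=[215*np.cos(th)+6*np.sin(th),215*np.sin(th)+6*np.cos(th)];print(round(th,2),"dy %.0f dz %.0f"%(215-p[0],-(p[1]-6)))
E
```

```text
[421.01243662 180.83465193  72.30662528] 11.16792978131189 [-14.56022798   0.27692152  16.87790161]
0.0 dy 0 dz -0
0.06 dy 0 dz -13
0.12 dy 1 dz -26
0.18 dy 2 dz -38
0.24 dy 5 dz -51
0.3 dy 8 dz -63
0.36 dy 12 dz -75
0.42 dy 16 dz -87
0.48 dy 22 dz -99
0.54 dy 28 dz -110
0.6 dy 34 dz -120
0.66 dy 41 dz -131
0.72 dy 49 dz -140
0.78 dy 58 dz -149
0.84 dy 67 dz -158
0.9 dy 77 dz -166
0.96 dy 87 dz -174
1.02 dy 97 dz -180
1.08 dy 108 dz -186
1.14 dy 120 dz -192
1.2 dy 132 dz -197
1.26 dy 144 dz -201
1.32 dy 156 dz -204
```

Emit:
{"api": "arm_command", "payload": {
  "steps": [
    [[5,0,-6,0,4],[5,1,-13,0,4],[5,2,-26,0,4],[5,5,-38,0,4],[5,8,-51,0,4],[5,11,-63,0,4],[5,16,-75,0,4],[5,21,-87,0,4],[5,27,-99,0,4],[5,34,-110,0,4],[5,41,-120,0,4]]
  ]
}}

```text
t: 4.55
tcp_pos: [458.5, 180.9, 190.8]
ee_rot: [0.72, 0.694, -0.006, -0.001]
force: [-31.6, -16.4, 12.3]
opening: 11.2
gripper_force: 24.9
```

Emit:
{"api": "arm_command", "payload": {
  "steps": [
    [[-4,4,-11,0,4],[-5,12,-20,0,4],[-5,21,-29,0,4],[-5,31,-38,0,4],[-5,41,-46,0,4],[-5,52,-54,0,4],[-5,62,-60,0,4],[-5,74,-66,0,4],[-5,85,-72,0,4],[-5,98,-77,0,4],[-5,110,-81,0,4],[-5,110,-81,0,4]]
  ]
}}

```text
t: 5.75
tcp_pos: [574.5, 175.1, 275.2]
ee_rot: [0.721, 0.693, 0.001, 0.001]
force: [-5.7, -3.8, 19.4]
opening: 11.3
gripper_force: 25.0
```

```bash
python3 - <<'E'
from h import *
for n in ["scene","top"]:
    im=capture(n);cv2.imwrite(f"pics/{n}1.png",im[...,::-1])
a=cv2.imread("pics/scene1.png")[40:240,270:520];b=cv2.imread("pics/top1.png")[130:270,160:335]
a=cv2.resize(a,(500,400));b=cv2.resize(b,(500,400))
cv2.imwrite("pics/comb1.png",cv2.resize(np.hstack([a,b]),(800,320)))
s=read_state();print(s["t"],s["tcp_pos"],s["force"],s["opening"])
E
```

```text
5.85 [573.89760387 175.06385723 275.0601543 ] [-5.76337821 -2.42284761 16.35194841] 11.086897236490847
```

View pics/comb1.png

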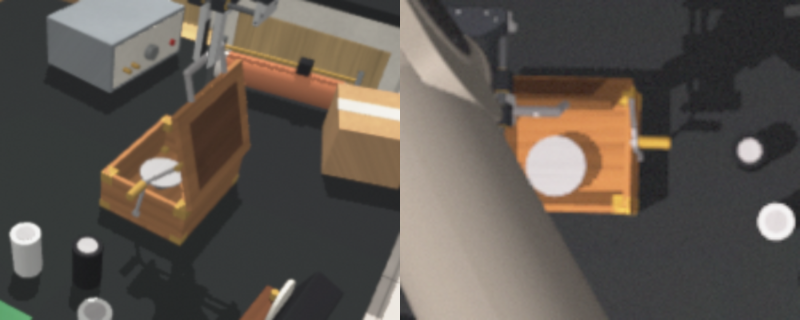

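The lid is up at about 1.2 rad and the brass knob is visible in both views, near top (271,193) and scene (361,154). Triangulating it and the pan.

```bash
cat > knob.py <<'E'
from h import *
def knob(sp,tp,sc,tc,w=16):
    S=cv2.imread(sp);T=cv2.imread(tp);o=[]
    for im,(x,y) in ((S,sc),(T,tc)):
        h=cv2.cvtColor(im,cv2.COLOR_BGR2HSV);m=((h[...,0]>17)&(h[...,0]<32)&(h[...,1]>130)&(h[...,2]>140))
        r=np.zeros_like(m);r[y-w:y+w,x-w:x+w]=1
        n,l,st,ce=cv2.connectedComponentsWithStats((m&r).astype(np.uint8));
        for i in range(1,n):
            if st[i,4]>8:print(st[i],ce[i].round(1))
        i=1+np.argmax(st[1:,4]);o.append(ce[i])
    p,e=two(get_calibration("scene"),o[0],get_calibration("top"),o[1]);print("knob",o,p.round(1),e.round(1));return p
E
python3 - <<'E'
from knob import *
p=knob("pics/scene1.png","pics/top1.png",(360,154),(274,193),12)
c=get_calibration("top");T=cv2.imread("pics/top1.png");h=cv2.cvtColor(T,cv2.COLOR_BGR2HSV)
m=((h[...,1]<45)&(h[...,2]>150)).astype(np.uint8);m[:186]=0;m[220:]=0;m[:,:210]=0;m[:,245:]=0
n,l,st,ce=cv2.connectedComponentsWithStats(m);i=1+np.argmax(st[1:,4]);print(st[i],ce[i],onz(c,ce[i],40).round())
s=read_state();print(s["tcp_pos"],totool(p))
E
```

```text
[350 153  11  10  50] [354.8 157.6]
[264 190  14   5  67] [270.6 192. ]
knob [array([354.8, 157.6]), array([270.59701493, 192.02985075])] [552.1  30.  110.1] 1.8
[215 190  27  26 535] [227.74579439 202.3588785 ] [531. 176.  40.]
[573.89760387 175.06385723 275.0601543 ] [-145.81194897  -16.76782072  164.84676045]
```

Emit:
{"api": "arm_command", "payload": {
  "steps": [
    [[0,8,-1,0,4],[0,8,-1,0,4],[0,8,-1,0,34],[0,8,-1,0,34],[0,8,-10,0,34],[0,8,-50,0,34],[0,5,-75,0,34],[-50,-25,-75,5,0],[-100,-52,-75,10,0],[-150,-78,-55,15,0],[-156,-78,-10,15,0],[-156,-78,40,15,0]]
  ]
}}

```text
t: 7.05
tcp_pos: [489.6, 19.5, 241.6]
ee_rot: [0.806, 0.592, 0.001, 0.002]
force: [1.4, 0.4, -0.8]
opening: 0.3
gripper_force: 0.0
```

```bash
python3 - <<'E'
from knob import *
s=read_state();print(s["t"],s["tcp_pos"],s["force"],s["opening"])
for n in ["scene","top"]: cv2.imwrite(f"pics/{n}2.png",capture(n)[...,::-1])
S=cv2.imread("pics/scene2.png")
try: knob("pics/scene2.png","pics/top2.png",(354,158),(273,195),14)
except Exception as e: print(e)
cv2.imwrite("pics/crop2.png",cv2.resize(S[20:220,260:510],(750,600)))
E
```

```text
7.05 [489.64660497  19.53850612 241.61700593] [ 1.35104929  0.364614   -0.84371082] 0.33793389645848304
[340 145   4   5  15] [341.2 146.7]
[349 153  12  10  54] [354.8 157.7]
attempt to get argmax of an empty sequence
```

View pics/crop2.png

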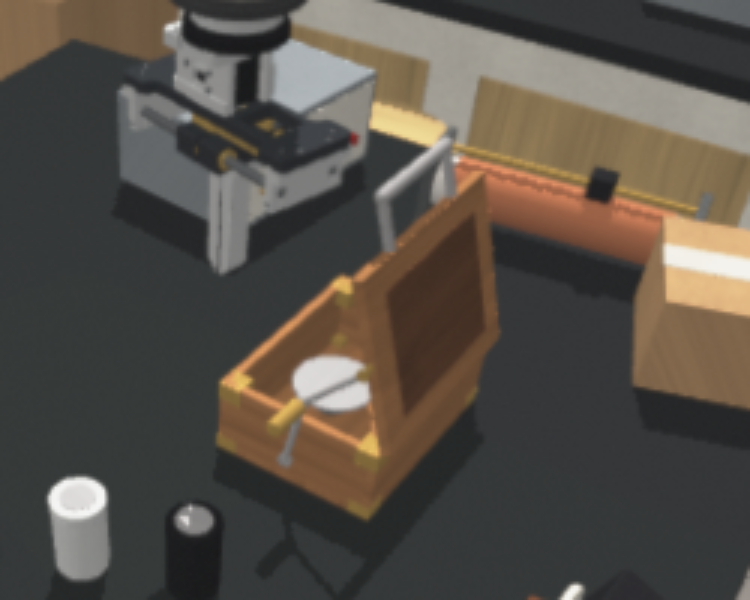

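The knob hasn't moved, crop (285,415) → (552,30,110). Descending in front of it and starting the push.

Emit:
{"api": "arm_command", "payload": {
  "steps": [
    [[0,0,50,0,0],[0,0,100,0,0],[4,14,140,0,0],[8,25,140,0,0],[10,32,140,0,0],[12,38,140,0,0],[13,42,140,0,0],[15,47,140,0,0],[16,52,140,0,0],[18,57,140,0,0]]
  ]
}}

```text
t: 8.15
tcp_pos: [550.1, 22.9, 101.1]
ee_rot: [0.805, 0.594, 0.0, 0.0]
force: [-1.8, -0.5, 0.2]
opening: 0.8
gripper_force: 0.5
```

Emit:
{"api": "arm_command", "payload": {
  "steps": [
    [[1,4,0,0,0],[2,8,0,0,0],[4,12,0,0,0],[5,16,0,0,0],[6,19,0,0,0],[7,22,0,0,0]]
  ]
}}

```text
t: 8.75
tcp_pos: [571.8, 23.4, 100.2]
ee_rot: [0.805, 0.594, -0.001, -0.001]
force: [-12.2, 1.1, 4.3]
opening: 0.1
gripper_force: 6.1
```

```bash
python3 - <<'E'
from h import *
S=capture("scene")[...,::-1];cv2.imwrite("pics/crop3.png",cv2.resize(S[60:200,300:475],(750,600)))
s=read_state();print(s["tcp_pos"],s["force"])
E
```

```text
[571.57774282  23.35413554 100.07759945] [-7.95619362 -0.58579446  6.32218385]
```

View pics/crop3.png

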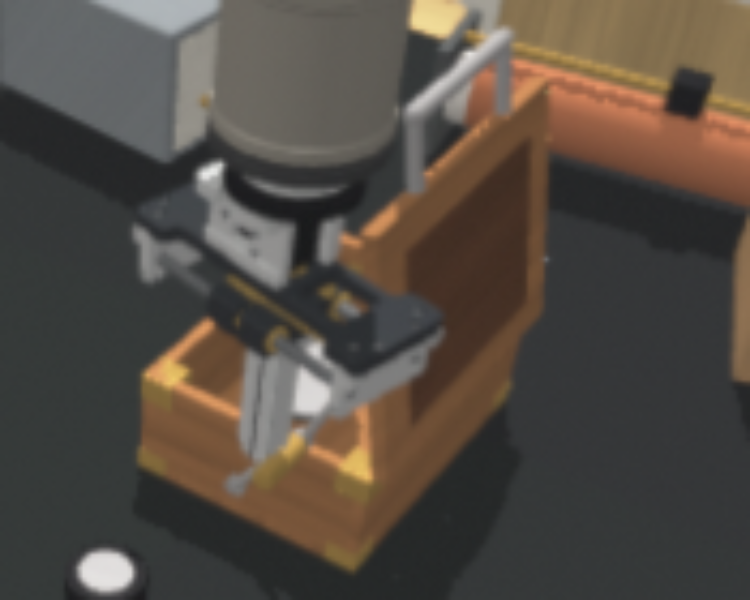

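The finger is on the knob and the stay is nearly straight. Pushing on to the stop.

Emit:
{"api": "arm_command", "payload": {
  "steps": [
    [[1,3,0,0,0],[2,6,0,0,0],[3,9,0,0,0],[3,11,0,0,0]]
  ]
}}

```text
t: 9.2
tcp_pos: [574.7, 23.2, 98.7]
ee_rot: [0.804, 0.594, -0.008, -0.004]
force: [-60.2, 3.6, 39.1]
opening: 0.6
gripper_force: 34.7
```

The force has jumped, so this should be the stop. Backing off and checking.

Emit:
{"api": "arm_command", "payload": {
  "steps": [
    [[-3,-10,0,0,0],[-12,-40,0,0,0],[-20,-60,0,0,0],[-20,-60,-50,0,0],[-20,-60,-100,0,0],[-20,-60,-100,0,0]]
  ]
}}

```text
t: 9.8
tcp_pos: [523.7, 22.2, 206.6]
ee_rot: [0.805, 0.594, 0.004, 0.003]
force: [0.7, 0.0, -0.6]
opening: 0.4
gripper_force: 0.0
```

```bash
python3 - <<'E'
from knob import *
s=read_state();print(s["t"],s["tcp_pos"],s["force"])
S=capture("scene")[...,::-1];cv2.imwrite("pics/scene4.png",S);T=capture("top")[...,::-1];cv2.imwrite("pics/top4.png",T)
a=cv2.resize(S[60:200,320:460],(400,400),interpolation=cv2.INTER_CUBIC);b=cv2.resize(T[130:270,180:320],(400,400),interpolation=cv2.INTER_CUBIC)
cv2.imwrite("pics/comb4.png",np.hstack([a,b]))
E
```

```text
9.8 [523.69515903  22.20770271 206.62753311] [ 0.67339962  0.01138496 -0.57855249]
```

View pics/comb4.png

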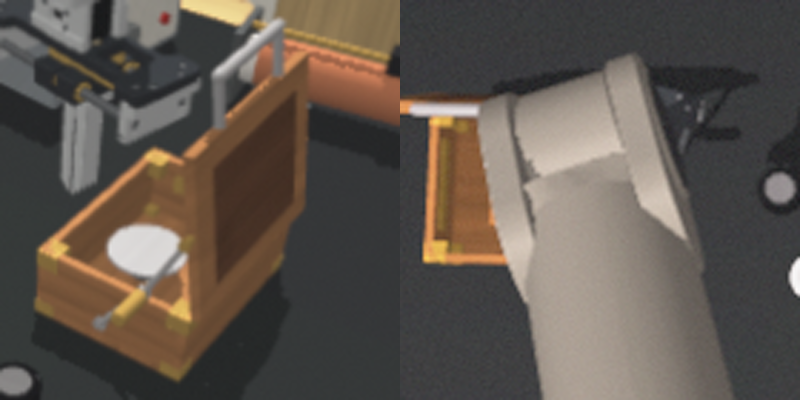

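The two bars are in line, with the knob at its stop and the lid near upright, left unaided. Next is the nearest can at about (445,-128).

Emit:
{"api": "arm_command", "payload": {
  "steps": [
    [[-45,-8,0,8,80],[-90,-16,0,16,80],[-135,-24,0,24,80],[-167,-31,0,32,80],[-167,-31,0,40,80],[-167,-31,20,47,80],[-167,-31,60,47,80],[-167,-31,60,47,80]]
  ]
}}

```text
t: 10.7
tcp_pos: [438.5, -128.1, 136.1]
ee_rot: [0.975, 0.224, -0.004, -0.002]
force: [-1.3, -0.5, -0.4]
opening: 60.8
gripper_force: 0.0
```

```bash
python3 - <<'E'
from h import *
s=read_state();c=get_calibration("wrist");im=capture("wrist")[...,::-1];cv2.imwrite("pics/w5.png",im)
print(s["t"],s["tcp_pos"],s["force"],R.from_quat(s["ee_rot"]).as_matrix()[:2,:2].round(2));print(proj(c,[445,-128,80]),proj(c,[445,-128,0]))
h=cv2.cvtColor(im,cv2.COLOR_BGR2HSV);m=((h[...,1]<45)&(h[...,2]>190)).astype(np.uint8)
n,l,st,ce=cv2.connectedComponentsWithStats(m)
for i in range(1,n):
    if st[i,4]>300:
        q=np.argwhere(l==i)[:,::-1]; print(st[i],ce[i].round(),onz(c,ce[i],80).round())
a=cv2.imread("pics/scene4.png");b=capture("scene")[...,::-1]
d=cv2.absdiff(a,b).max(2)[90:190,370:430];print("lid change",(d>40).sum())
E
```

```text
10.7 [ 438.50410944 -128.1483358   136.09597439] [-1.26298372 -0.54533821 -0.43953974] [[ 0.9   0.44]
 [ 0.44 -0.9 ]]
[320.0845324  210.14659279] [319.51465567 188.19487153]
[ 442    0  113   86 6661] [501.  45.] [ 608. -189.   80.]
[ 316   55   46   49 1744] [339.  79.] [538. -97.  80.]
[ 290  171   62   73 3057] [319. 211.] [ 444. -128.   80.]
[ 499  248   60   63 2139] [530. 277.] [ 470. -315.   80.]
lid change 168
```

View pics/w5.png

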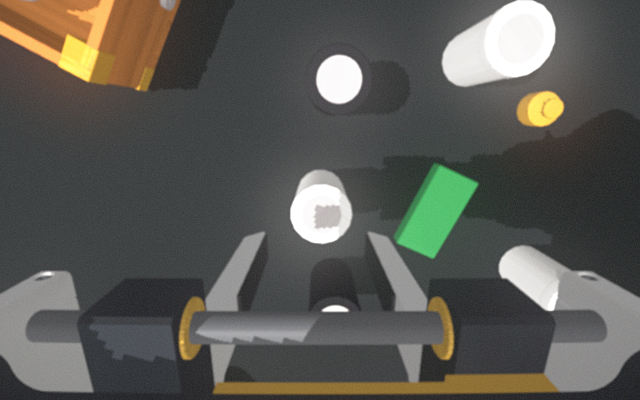

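The wrist view shows the white can centred at (321,213), matching its projected position. The neighbours are clear of the fingers. Grip and heft.

Emit:
{"api": "arm_command", "payload": {
  "steps": [
    [[5,2,20,0,80],[5,2,60,0,80],[5,2,106,0,80],[5,2,106,0,80],[5,2,106,0,30],[5,2,106,0,30],[5,2,106,0,30],[5,2,106,0,30],[5,2,106,0,30]]
  ],
  "grip_force": 20
}}

```text
t: 11.7
tcp_pos: [448.0, -128.5, 35.8]
ee_rot: [0.975, 0.224, 0.001, 0.0]
force: [-4.1, 2.5, 16.0]
opening: 48.2
gripper_force: 20.0
```

Emit:
{"api": "arm_command", "payload": {
  "steps": [
    [[0,0,-15,0,30],[0,0,-35,0,30],[0,0,-50,0,30],[0,0,-50,0,30],[0,0,-50,0,30],[0,0,-50,0,30]]
  ]
}}

```text
t: 12.3
tcp_pos: [446.6, -128.4, 83.8]
ee_rot: [0.975, 0.224, -0.001, -0.0]
force: [-0.3, -1.2, -6.2]
opening: 48.4
gripper_force: 20.0
```

```bash
python3 - <<'E'
from h import *
S=capture("scene")[...,::-1];cv2.imwrite("pics/scene6.png",S)
s=read_state();print(s["t"],s["tcp_pos"],s["force"],s["ft_torque"],s["opening"])
a=cv2.imread("pics/scene4.png")
sh=cv2.phaseCorrelate(np.float32(cv2.cvtColor(a,6)[60:110,395:440]),np.float32(cv2.cvtColor(S,6)[60:110,395:440]));print(sh)
E
```

```text
12.35 [ 446.54886973 -128.35329132   83.68310201] [-0.60821216  0.26742118 -5.09474698] [-0.02768463 -0.02056214  0.00707388] 48.557778027779634
((0.4927133979612073, -0.005186958537006348), 0.9987783295313517)
```

About 5 N, where a light can would give about 1.7 N. The lid hasn't moved (0.5 px shift). One settled reading to confirm.

Emit:
{"api": "arm_command", "payload": {
  "steps": [
    [[0,0,-100,0,30],[0,0,-100,0,30],[0,0,-100,0,30],[0,0,-100,0,30],[0,0,-100,0,30],[0,0,-100,0,30],[0,0,-100,0,30],[0,0,-100,0,30]]
  ]
}}

```text
t: 13.15
tcp_pos: [446.9, -128.3, 183.8]
ee_rot: [0.975, 0.224, -0.001, -0.0]
force: [-0.7, 0.2, -4.1]
opening: 48.7
gripper_force: 20.0
```

```bash
python3 - <<'E'
from h import *
F=[]
for i in range(4):
    T=capture("top");F.append(read_state()["force"][2])
s=read_state();print(F,s["t"],s["tcp_pos"],R.from_quat(s["ee_rot"]).as_matrix()[:2,:2].round(3))
T=T[...,::-1];cv2.imwrite("pics/top6.png",T);c=get_calibration("top");h=cv2.cvtColor(T,cv2.COLOR_BGR2HSV)
m=((h[...,1]<45)&(h[...,2]>140)).astype(np.uint8);m[:186]=0;m[220:]=0;m[:,:205]=0;m[:,250:]=0
n,l,st,ce=cv2.connectedComponentsWithStats(m)
for i in range(1,n):
    if st[i,4]>50: q=np.argwhere(l==i)[:,::-1].astype(np.int32);print(st[i],ce[i]); e=cv2.minEnclosingCircle(q);print(e,onz(c,e[0],40),onz(c,ce[i],40))
# case rim extents, interior
m=((h[...,0]>3)&(h[...,0]<25)&(h[...,1]>90)&(h[...,2]>60)).astype(np.uint8);m[:150]=0;m[240:]=0;m[:,:175]=0;m[:,275:]=0
n,l,st,ce=cv2.connectedComponentsWithStats(m);i=1+np.argmax(st[1:,4]);print("case",st[i])
for r in (200,205,210,215,220,224): 
    k=np.flatnonzero(m[r]);print(r,k.min(),k.max(),onz(c,(k.min(),r),80).round(),onz(c,(k.max(),r),80).round())
E
```

```text
[np.float64(-4.999377354952759), np.float64(-4.6756978734071675), np.float64(-4.964796824349964), np.float64(-5.341510869403002)] 13.35 [ 447.16585351 -128.41551934  184.38112578] [[ 0.9    0.436]
 [ 0.436 -0.9  ]]
[215 190  27  26 531] [227.77966102 202.30131827]
((227.7906951904297, 202.13954162597656), 13.210132598876953) [531.26747088 175.61842688  40.        ] [530.75262284 175.65857691  40.        ]
case [ 175  163  100   61 3713]
200 189 263 [538. 286.  80.] [532.  58.  80.]
205 189 264 [523. 286.  80.] [516.  55.  80.]
210 189 264 [507. 286.  80.] [501.  55.  80.]
215 188 263 [492. 289.  80.] [486.  59.  80.]
220 188 264 [477. 289.  80.] [470.  56.  80.]Traceback (most recent call last):
  File "<stdin>", line 15, in <module>
    return umr_minimum(a, axis, None, out, keepdims, initial, where)
ValueError: zero-size array to reduction operation minimum which has no identity
```

Hefted at about 4.5 N net, so this is the heavy can (light ones are at most 2 N). The pan is at (531,175), 84 mm across as specified. Carrying it over.

Emit:
{"api": "arm_command", "payload": {
  "steps": [
    [[10,-12,0,1,30],[30,-35,0,4,30],[55,-63,0,7,30],[80,-92,0,10,30],[106,-121,0,14,30],[132,-150,0,18,30],[157,-179,0,22,30],[180,-206,0,26,30],[197,-226,0,26,30],[207,-236,0,26,30],[207,-236,0,26,30],[207,-236,0,26,30]]
  ]
}}

```text
t: 14.55
tcp_pos: [530.5, 173.4, 184.3]
ee_rot: [1.0, -0.001, -0.0, 0.0]
force: [-0.5, 0.3, -5.4]
opening: 48.2
gripper_force: 20.0
```

```bash
python3 - <<'E'
from h import *
c=get_calibration("wrist");im=capture("wrist")[...,::-1];cv2.imwrite("pics/w7.png",im)
s=read_state();print(s["t"],s["tcp_pos"],s["force"],s["opening"],R.from_quat(s["ee_rot"]).as_matrix()[:2,:2].round(3),s["qpos"].round(2))
print(proj(c,[531,175,40]))
E
```

```text
14.6 [530.49918851 172.89473573 184.35071292] [-0.73618066 -1.37780538 -4.97850358] 48.624252848063335 [[ 1.    -0.003]
 [-0.003 -1.   ]] [-0.    0.3  -0.51  1.87  0.17  1.02 -2.16]
[314.21828947 192.03710382]
```

Emit:
{"api": "arm_command", "payload": {
  "steps": [
    [[0,-2,25,0,30],[0,-2,55,0,30],[0,-2,80,0,30],[0,-2,96,0,30],[0,-2,104,0,30],[0,-2,109,0,30],[0,-2,113,0,30],[0,-2,116,0,30],[0,-2,116,0,30],[0,-2,116,0,30]]
  ]
}}

```text
t: 15.6
tcp_pos: [530.9, 176.1, 69.0]
ee_rot: [1.0, -0.001, 0.0, 0.0]
force: [-0.3, -1.9, -1.4]
opening: 48.5
gripper_force: 20.0
```

Most of the weight is on the pan now. Opening and lifting away.

Emit:
{"api": "arm_command", "payload": {
  "steps": [
    [[0,0,1,0,54],[0,0,1,0,72],[0,0,1,0,72],[0,0,1,0,72],[0,0,-15,0,72],[0,0,-60,0,72],[0,0,-105,0,72],[-20,0,-150,0,72],[-40,0,-150,0,72],[-70,50,-150,0,72],[-70,100,-150,0,72],[-70,150,-150,0,72]]
  ]
}}

```text
t: 16.8
tcp_pos: [459.4, 32.7, 220.1]
ee_rot: [1.0, -0.0, 0.001, 0.0]
force: [0.7, -0.3, 0.0]
opening: 71.6
gripper_force: 0.0
```

Emit:
{"api": "arm_command", "payload": {
  "steps": [
    [[0,50,0,0,72],[0,100,0,0,72],[0,150,0,0,72],[0,200,0,0,72],[0,200,0,0,72]]
  ]
}}

```text
t: 17.3
tcp_pos: [458.9, -172.4, 219.6]
ee_rot: [1.0, -0.005, 0.0, 0.001]
force: [0.5, 0.5, -0.2]
opening: 72.1
gripper_force: 0.0
```

```bash
python3 - <<'E'
from h import *
S=capture("scene")[...,::-1];T=capture("top")[...,::-1];cv2.imwrite("pics/top8.png",T)
s=read_state();print(s["t"],s["tcp_pos"],s["force"])
a=cv2.imread("pics/scene4.png");g=lambda i:np.float32(cv2.cvtColor(i,6)[60:110,395:440])
print("lid",cv2.phaseCorrelate(g(a),g(S)))
c=get_calibration("top");print("can top exp",proj(c,[531,175,110]),"edge",proj(c,[531,199,110]))
h=cv2.cvtColor(T,cv2.COLOR_BGR2HSV);A=cv2.absdiff(T,cv2.imread("pics/top6.png")).max(2)[180:225,205:255]>25
q=np.argwhere(A)[:,::-1]+[205,180];print(len(q),q.min(0) if len(q) else 0,q.max(0) if len(q) else 0)
a=cv2.resize(S[60:260,220:460],(440,367),interpolation=cv2.INTER_CUBIC);b=cv2.resize(T[140:260,180:298],(360,367),interpolation=cv2.INTER_CUBIC)
cv2.imwrite("pics/comb8.png",np.hstack([a,b]))
E
```

```text
17.4 [ 459.7050579  -166.98516038  219.3926232 ] [ 0.42311984  0.59237676 -0.24845158]
lid ((0.5431701031252523, 0.034218603460580255), 1.0093646443684896)
can top exp [222.74975973 200.56581   ] edge [214.78023604 200.78568355]
455 [213 187] [254 215]
```

View pics/comb8.png

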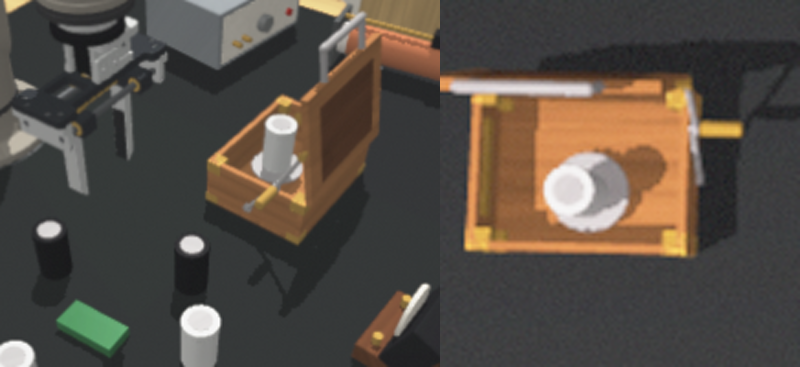

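The can stands upright mid-pan: its top is at top-view pixel (223,202) against an expected (223,201), about 4 mm off. The lid has held still for 7 s on the locked stay, and the other two white cans still stand on the bench. Handing in.

```bash
python3 -c "
from rig import *
print(job_done())"
```

```text
the job is handed in; nothing more can be done
None
```

I handed the job in at about 17 s: the lid is up on its locked stay and the heavy can stands upright about 4 mm from the pan's middle. I hefted only the first can, because its 4.5 N or so already ruled out a light one (2 N at most); the judge returned no verdict.

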